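Start the sample timer and open the braced specimen jar

TASK

Take the blue stylus from its holder, press the recessed orange start button of the sample timer fully down with its tip, and stand the stylus back in the holder. Then unscrew the tight red cap (anticlockwise from above) of the square jar, which the green block braces, stopping when the threads let go (about a quarter turn) and without pulling the jar up out of the block. Finish while holding the cap level and still, straight above the open jar and about two centimetres clear of its mouth; do not put it down or let it go, and leave the tubes, the white-capped jar and the dish alone.

Things in the scene. Friction and masses are not known exactly. Their poses are not given: they have to be found in the camera images.
- stylus: Blue-handled steel stylus, 134 mm long, hanging tip down in the holder; 45 g. Origin at the tip, z along it towards the handle's end. Thin tip dia 5 from z = 0 to 25, shank dia 10 to z = 60, black flange dia 26 from z = 60 to 64 (rests on the holder's top), round blue handle dia 15 from z = 64 to 134: grip it there, across, from above.
- stylus_tip (a point): The lowest point of the stylus, at its origin.
- holder_mouth (a point): Centre of the hole's mouth on the top face of the fixed sage-green stylus holder (60 x 60 mm, 70 mm high above the work surface). Hole dia 17, 64 deep, upright. With the stylus seated, its tip is 60 mm below this point.
- button_top (a point): Centre of the top of the orange spring button (dia 12) in the fixed white sample timer (90 x 70 mm, 35 mm high, display on top). It sits 4 mm below the timer's top face, at the bottom of a round recess dia 14, too narrow for a finger. The point moves down with the button.
- button (a joint): Travel of the button: 0 up, 0.004 m fully down (at least 0.003 counts as pressed, for 0.1 s). It needs 1.8 N to start and 4.2 N at the bottom, and springs back up.
- block: Fixed sage-green brace block, outside 86 x 86 mm, 36 mm high, with a square socket 62 x 62 mm whose floor is 6 mm above the work surface. Origin at the centre of its underside, z up. Walls along its x and y axes. It keeps the jar from turning.
- jar: White square jar, 60 x 60 mm, 62 mm high to its flat shoulder, 0.3 to 0.4 kg, loose in the block's socket; a round neck dia 32 rises from the shoulder to 87 mm. Origin at the centre of its underside, z up. It has 1 mm play on each side and so twists a few degrees before the block stops it; only its weight keeps it down.
- jar_mouth (a point): Centre of the jar's mouth (top of the neck, 87 mm above the jar's underside).
- cap: Red screw cap, outside dia 52, 24 mm high, 40 g, a white stripe across its top along its x axis. Origin at the centre of its lower rim, z up; screwed on, that rim is 10 mm above the jar's shoulder (15 mm below the mouth). A sprung gasket (about 22 N) holds it tight: turning takes roughly 0.1 to 0.5 N m until it lets go. Quick thread: it does not climb while turning.
- cap_top (a point): Centre of the cap's top face, 24 mm above its rim. The thread lets go when the stripe stands 50 degrees anticlockwise (from above) of the jar's x axis; it starts 17 degrees clockwise to 11 anticlockwise of it, so an 80 degree turn frees it from any start. Stops at 105 degrees anticlockwise and 26 clockwise. Once free it pops up 3 mm and lifts straight off.
- cap_mark (a point): The +x end of the white stripe on the cap's top, 22 mm from its centre; turned onto the jar's +x side to within 17 degrees at the start.
- tube1: Bystander: red-capped tube, dia 16, 100 mm long, standing in the black and green tube rack. Origin at its foot.
- tube2: Bystander: the second red-capped tube in the same rack. Origin at its foot.
- spare: Bystander: round white-capped jar, dia 56, 85 mm high. Origin at the centre of its underside.
- dish: Bystander: pale blue-grey closed dish, dia 60, 16 mm high. Origin at the centre of its underside.
Things that resemble listed ones, but are neither listed nor needed, are in the scene too. There is more than one size of the cap; the job needs the middle-sized.

How it is judged:
By the outcome, as a careful person would: the job done as asked, in the order asked, and still so for the second after the job is handed in, while the arm keeps its last pose, push and grip.
It also fails if it takes over 56 s, if anything falls off the work surface, if the arm or the gripper's body presses on something with over 40 N, if the wrist force passes 120 N, or if a joint passes its speed limit or range.

ROBOT

A 7-joint arm with a two-finger parallel gripper is mounted at the origin on the work surface. World frame = base frame: x ahead of the robot, y to its left, z up, the work surface at z = 0. Lengths are in m, angles in rad, forces in N, time in s.
With the tool pointing down it reaches from about 0.4 to 0.85 m from the base axis. Payload 10.4 kg.
Tool frame: the origin (TCP) lies at the centre of the arm's flange, where the gripper is bolted on; the fingertips stand 182 mm ahead of it and the grasp point (between the pads) lies r.grasp_offset ahead of it (r.grasp_offset is the distance from the TCP to the grasp point, in m); z points along the fingers, y is the line along which they close (so a half turn about z gives the same grasp; the last joint's range is limited). The gripper opens to 87 mm and grips with 3 to 60 N. Pads are 19 mm wide; open, the fingers measure 117 mm over their backs; the gripper's body (75 mm by 190 mm) begins 51 mm behind the grasp point.
Start: joints at [-1.33, 0.332, -0.065, 1.46, 0.022, 1.35, -0.088], TCP at [0.163, 0.603, 0.405] pointing down, gripper open.
Joint ranges: [-2.6, 2.6], [-0.5, 2.12], [-1.47, 1.34], [0.16, 2.42], [-1.27, 4.41], [0.06, 2.06], [-2.6, 2.6]. Speed limits (rad/s): [2.22, 2.22, 2.79, 2.79, 3.14, 3.14, 3.14].

INTERFACE

Orientations are given as a unit quaternion [x, y, z, w].
In Python, from bench import status, vision, job, spotter, r gives the robot as it stands. The module is installed in compiled form; this text tells all that it offers.
- The arm moves only by the tool play_rows, never from a script. Its argument "series" is a list of rows, each a list of 6 numbers: the shift along the tool's x, y, z each as a share of 150 mm, from -1 to 1, then the turn, a rotation vector about the tool's x, y, z each as a share of 30 degrees, from -1 to 1. In form: [[x, y, z, ax, ay, az], ...]. A call has 1 to 5 rows; each row is the pose to reach, as a shift and turn from the pose commanded when the call began, along the tool's axes at that moment; what a row does not reach only later rows make up. A row lasts 1/10 s, in which the tool goes at most 50 mm and 8.59 degrees, less where a joint would pass 70% of its speed; a pose out of reach is approached as far as the arm can. A call with a number of a shift or a turn outside -1 to 1 is refused whole. A call with a gripper value outside its range is refused whole. "fingers" is the opening, from -1 (shut) to 1 (fully open), set as the call begins (left out, the last holds). The fingers move at their own pace and stop on an object; "squeeze" is the grip in N (left out, the last holds). Time passes only in rows, so rows that repeat a pose let the fingers close. It gives the time, the measured TCP pose, the force, the opening and the grip force at its end, in the units of the state.
- status.read_state(): the state, without advancing time (a new reading comes with each control period).
- vision.camera(name): name is "scene" or "top" or "wrist"; returns the picture (480x640x3 uint8, blue, green, red); there is no depth.
- vision.calibration(name): a dict with "fx", "fy", "cx", "cy" (pixels), "rvec" (rotation vector, rad) and "tvec" (3), from world to camera coordinates, as OpenCV has them; the wrist camera has in their place "T_tool_cam" (4x4, takes a point from camera to tool coordinates, whose origin is the TCP and whose axes are the flange's). Camera axes: x right, y down, z forward; pixel columns grow to the right and rows downward; lengths in m; the calibration is good to about 2 mm. The wrist camera is an equidistant fisheye: a pixel r from the principal point sees the ray r / f radians off the axis. A picture is of the moment at which its call begins: read the wrist's pose just before it. calibration takes no time and is no camera call.
- job.close_job(): hands the job in; it is judged then, once.
Trained networks look in the newest picture that a camera, given by its name, has taken for a name from the list of things; names that differ only in an ending like _2 or _b are one class to them, and where a whole thing is asked for, a point or a joint stands for the part that bears it (a point fixed in the world has none). Each returns a list of dicts, best first, with "conf" (0 to 1); they miss things now and then, are a little off and sometimes report something else, mostly with a low value. They report only what shows in the picture. A call takes as long as a camera call. They do not tell look-alikes from the thing itself.
- spotter.boxes_of(camera, name): "point" ([x, y, z] in m, in world coordinates, good to about 4 mm: the middle of the surface that is visible of it).
- spotter.regions_of(camera, name): "pixels" (480x640 bool, what is visible of it).
The state is a dict: "time": time; "joint_positions": joint angles; "joint_vel": joint speeds; "joint_torque": joint torques, N m; "ee_pos": TCP position; "eef_rot": TCP orientation; "ft_force": force on the tool from outside, world axes, zero at the start; "torque": the same for the moment, N m; "width": finger opening in m; "grip_force": force on a finger pad.
Only numpy, scipy, OpenCV 4.12 (cv2) and the standard library are available. Lean on these libraries where they do the work, as an engineer would, in place of code of your own. Each camera call takes 0.05 s, during which the arm holds its last target. There are 200 camera calls.

## Working session

There is one attempt and no reset: what is moved stays moved. The work goes in short steps, Python scripts to look and compute and a tool call to move; the robot and the scene stay as the last step left them, time stands still between calls to the robot, and variables do not carry over. Pictures are saved under pics/ and viewed, at most 13 in all, crops included, and the job is handed in when it is done.

Besides the shell and the picture viewer there is one more tool, called by a JSON object that holds its "method" and its "body". play_rows: Moves the arm, as the interface text tells. Shift numbers are shares of 150 mm and turn numbers shares of 30 degrees, none past 1 either way. Its arguments: {"type":"object","properties":{"series":{"type":"array","items":{"type":"array","items":{"type":"number"}}},"fingers":{"type":"number"},"squeeze":{"type":"number"}},"required":["series"]}

```bash
mkdir -p pics; cat > h.py <<'E'
import numpy as np,cv2
from scipy.spatial.transform import Rotation as R
from bench import status,vision,job,spotter,r
def pix(cam,P):
    c=vision.calibration(cam);K=np.array([[c['fx'],0,c['cx']],[0,c['fy'],c['cy']],[0,0,1]])
    return cv2.projectPoints(np.float64(P).reshape(-1,3),np.array(c['rvec']),np.array(c['tvec']),K,None)[0][:,0]
def onz(cam,uv,z):
    c=vision.calibration(cam);M=R.from_rotvec(np.ravel(c['rvec'])).as_matrix();t=np.ravel(c['tvec'])
    d=M.T@np.array([(uv[0]-c['cx'])/c['fx'],(uv[1]-c['cy'])/c['fy'],1]);o=-M.T@t
    return o+d*(z-o[2])/d[2]
def wonz(uv,z,pos,rot):
    c=vision.calibration('wrist');T=np.array(c['T_tool_cam'])
    a=np.array([uv[0]-c['cx'],uv[1]-c['cy']])/c['fx'];th=np.hypot(*a)
    d=np.r_[a/max(th,1e-9)*np.sin(th),np.cos(th)]
    M=R.from_quat(rot).as_matrix();d=M@T[:3,:3]@d;o=M@T[:3,3]+pos
    return o+d*(z-o[2])/d[2]
E
python3 - <<'E'
from h import *
s=status.read_state();print({k:np.round(v,3) for k,v in s.items()},r.grasp_offset)
print(R.from_quat(s['eef_rot']).as_matrix().round(3))
for c in('scene','top'):
    cv2.imwrite(f'pics/{c}0.png',vision.camera(c))
    cal=vision.calibration(c);print(c,onz(c,(cal['cx'],cal['cy']),0).round(2),cal['fx'])
    for n in('stylus','holder_mouth','button_top','block','jar','cap','cap_mark','tube1','spare','dish'):
        print(c,n,[(np.round(b['point'],3).tolist(),round(b['conf'],2)) for b in spotter.boxes_of(c,n)][:4])
print(vision.calibration('wrist'))
E
```

```text
{'time': np.float64(0.0), 'joint_positions': array([-1.33 ,  0.333, -0.065,  1.461,  0.022,  1.35 , -0.089]), 'joint_vel': array([ 0.001, -0.   ,  0.   ,  0.001, -0.001,  0.002, -0.001]), 'joint_torque': array([-1.0000e-03, -6.2324e+01,  2.4000e-02, -3.8991e+01, -6.1000e-02,
        4.0000e-02,  0.0000e+00]), 'ee_pos': array([0.163, 0.603, 0.404]), 'eef_rot': array([ 0.132,  0.991, -0.001, -0.   ]), 'ft_force': array([-0.041, -1.201,  0.151]), 'torque': array([-0.022, -0.031, -0.004]), 'grip_force': np.float64(0.0), 'width': np.float64(0.087)} 0.1635
[[-0.965  0.261 -0.   ]
 [ 0.261  0.965 -0.001]
 [-0.    -0.001 -1.   ]]
scene [0.42 0.01 0.  ] 566.365192500332
scene stylus [([0.621, -0.004, 0.107], 0.67)]
scene holder_mouth [([0.643, -0.017, 0.041], 0.61)]
scene button_top []
scene block [([0.488, -0.291, 0.015], 0.82)]
scene jar [([0.477, -0.28, 0.062], 0.62)]
scene cap [([0.43, -0.424, 0.032], 0.74), ([0.463, -0.271, 0.105], 0.73), ([0.591, -0.278, 0.018], 0.72), ([0.476, -0.282, 0.058], 0.4)]
scene cap_mark [([0.432, -0.426, 0.034], 0.9), ([0.598, -0.28, 0.017], 0.76), ([0.467, -
[... 794 characters left out ...]
-0.263, 0.105], 0.65), ([0.588, -0.272, 0.016], 0.6)]
top tube1 [([0.655, 0.22, 0.087], 0.57), ([0.611, 0.192, 0.094], 0.56)]
top spare [([0.631, -0.191, 0.082], 0.79)]
top dish [([0.44, -0.005, 0.017], 0.69), ([0.441, -0.249, 0.066], 0.2)]
{'fx': 371.64829954431775, 'fy': 371.64829954431775, 'cx': 322.30718819943587, 'cy': 239.3899925137934, 'T_tool_cam': array([[-5.78706400e-04, -9.55145654e-01, -2.96135856e-01,
         8.08627724e-02],
       [ 9.99999803e-01, -4.80765542e-04, -4.03548461e-04,
         9.49444039e-04],
       [ 2.43075643e-04, -2.96136031e-01,  9.55145744e-01,
         2.01029304e-02],
       [ 0.00000000e+00,  0.00000000e+00,  0.00000000e+00,
         1.00000000e+00]])}
```

View pics/top0.png

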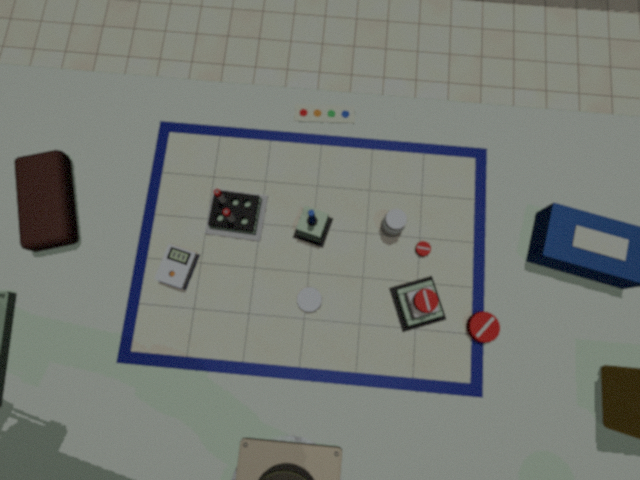

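View pics/scene0.png

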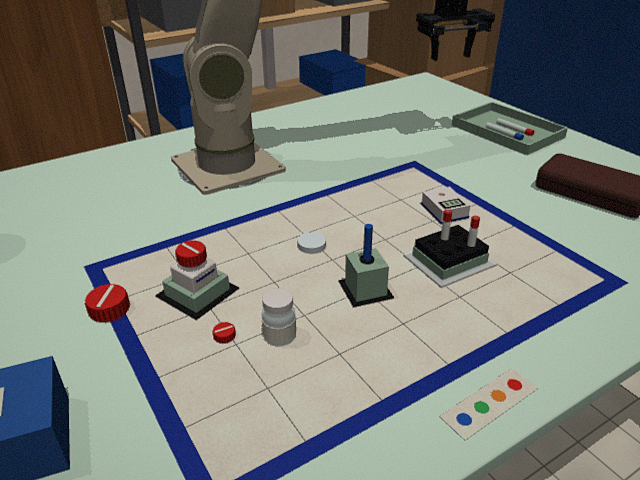

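The top view shows the stylus end at about (311,213), the button at (171,273), and the right cap on the braced jar at (426,300); the larger cap at (484,327) and the smaller at (423,248) are look-alikes. The scene view agrees.

```bash
python3 - <<'E'
from h import *
img=vision.camera('top');hsv=cv2.cvtColor(img,cv2.COLOR_BGR2HSV)
def blob(lo,hi,box):
    m=cv2.inRange(hsv,np.array(lo),np.array(hi));x0,y0,x1,y1=box;k=np.zeros_like(m);k[y0:y1,x0:x1]=m[y0:y1,x0:x1]
    y,x=np.nonzero(k);return np.r_[x.mean(),y.mean()],len(x)
b,n=blob((5,100,80),(25,255,255),(155,255,200,295));print('button',b,n,onz('top',b,.031))
b,n=blob((100,100,50),(130,255,255),(295,195,330,235));print('stylus',b,n,onz('top',b,.109))
print('styl end',onz('top',(311,213),.144),'captop',onz('top',(426,300),.102))
E
```

```text
button [171.61538462 273.38461538] 13 [0.46610363 0.32241831 0.031     ]
stylus [311.         213.37931034] 29 [0.62205975 0.00149908 0.109     ]
styl end [ 6.13374279e-01 -4.94906877e-04  1.44000000e-01] captop [ 0.45081989 -0.2684103   0.102     ]
```

{"method": "play_rows", "body": {"series": [[-0.27, -0.14, 0, 0, 0, 0], [-0.54, -0.28, 0, 0, 0, 0], [-0.81, -0.43, 0, 0, 0, 0]], "fingers": 1}}

```text
time: 1.45
ee_pos: [0.2644, 0.5083, 0.4047]
eef_rot: [0.131, 0.991, 0.0, 0.0]
ft_force: [0.2, 0.4, 1.1]
width: 0.0869
grip_force: 0.0
```

{"method": "play_rows", "body": {"series": [[-0.27, -0.14, 0, 0, 0, 0], [-0.54, -0.28, 0, 0, 0, 0], [-0.81, -0.43, 0, 0, 0, 0]]}}

```text
time: 1.75
ee_pos: [0.365, 0.414, 0.405]
eef_rot: [0.131, 0.991, 0.0, 0.0]
ft_force: [1.3, 1.0, 0.5]
width: 0.0872
grip_force: 0.0
```

{"method": "play_rows", "body": {"series": [[-0.27, -0.14, 0, 0, 0, 0], [-0.54, -0.28, 0, 0, 0, 0], [-0.81, -0.43, 0, 0, 0, 0], [-0.81, -0.43, 0, 0, 0, 0], [-0.81, -0.43, 0, 0, 0, 0]]}}

```text
time: 2.25
ee_pos: [0.4651, 0.3207, 0.4048]
eef_rot: [0.133, 0.991, 0.0, 0.0]
ft_force: [0.1, 0.4, 0.4]
width: 0.087
grip_force: 0.0
```

```bash
cat >> h.py <<'E'
def wshot(name=None):
    s=status.read_state();im=vision.camera('wrist')
    if name: cv2.imwrite(f'pics/{name}.png',im)
    return s,im
def wproj(P,s):
    c=vision.calibration('wrist');T=np.array(c['T_tool_cam']);M=R.from_quat(s['eef_rot']).as_matrix()
    q=M.T@(np.array(P)-s['ee_pos']);q=T[:3,:3].T@(q-T[:3,3]);th=np.arctan2(np.hypot(q[0],q[1]),q[2])
    return np.array([c['cx'],c['cy']])+c['fx']*th*q[:2]/np.hypot(q[0],q[1])
E
python3 - <<'E'
from h import *
s,im=wshot('w1');print(s['time'],s['ee_pos'].round(4),s['joint_positions'].round(3),R.from_quat(s['eef_rot']).as_matrix().round(4),s['ft_force'])
print(wproj([.466,.322,.031],s))
hsv=cv2.cvtColor(im,cv2.COLOR_BGR2HSV);m=cv2.inRange(hsv,(5,130,90),(22,255,255))
n,l,st,ce=cv2.connectedComponentsWithStats(m)
for i in range(1,n):
    if st[i,4]>30: print(st[i],ce[i],wonz(ce[i],.031,s['ee_pos'],s['eef_rot']))
E
```

```text
2.25 [0.4651 0.3207 0.4048] [-0.849  0.196  0.189  1.635 -0.038  1.314  0.651] [[-9.647e-01  2.632e-01  1.000e-04]
 [ 2.632e-01  9.647e-01  2.000e-04]
 [-0.000e+00  2.000e-04 -1.000e+00]] [0.10848986 0.37744998 0.35182626]
[322.98218481 211.71581146]
[318 209  12  12 117] [323.7008547  214.38461538] [0.4687695  0.32197214 0.031     ]
[131 318  10  47 143] [134.23076923 342.03496503] [0.56033001 0.05297515 0.031     ]
[504 320  10  45 147] [510.2244898  342.19727891] [0.68390001 0.50406467 0.031     ]
```

View pics/w1.png

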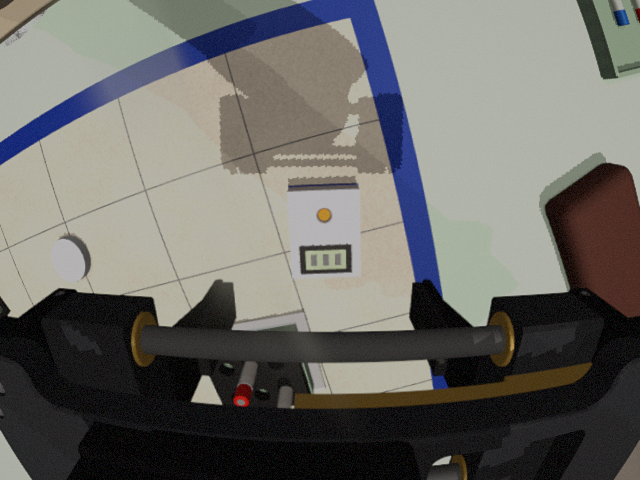

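The wrist view shows the timer with its button at (324,214), matching the prediction to within 3 mm; button at about (0.468, 0.322).

{"method": "play_rows", "body": {"series": [[-0.17, -0.2, 0, 0, 0, 0], [-0.34, -0.4, 0, 0, 0, 0], [-0.5, -0.6, 0, 0, 0, 0]]}}

```text
time: 2.6
ee_pos: [0.5129, 0.2156, 0.4048]
eef_rot: [0.13, 0.992, 0.0, -0.0]
ft_force: [-0.2, 1.2, 0.5]
width: 0.087
grip_force: 0.0
```

{"method": "play_rows", "body": {"series": [[-0.17, -0.2, 0, 0, 0, 0], [-0.34, -0.4, 0, 0, 0, 0], [-0.5, -0.6, 0, 0, 0, 0]]}}

```text
time: 2.9
ee_pos: [0.5623, 0.1091, 0.4048]
eef_rot: [0.13, 0.992, 0.0, 0.0]
ft_force: [0.9, 0.8, 0.1]
width: 0.0868
grip_force: 0.0
```

{"method": "play_rows", "body": {"series": [[-0.17, -0.2, 0, 0, 0, 0], [-0.34, -0.4, 0, 0, 0, 0], [-0.5, -0.6, 0, 0, 0, 0], [-0.5, -0.6, 0, 0, 0, 0], [-0.5, -0.6, 0, 0, 0, 0]]}}

```text
time: 3.4
ee_pos: [0.6113, 0.0031, 0.4045]
eef_rot: [0.131, 0.991, 0.0, -0.0]
ft_force: [-0.6, 0.3, 0.7]
width: 0.0869
grip_force: 0.0
```

```bash
python3 - <<'E'
from h import *
s,im=wshot('w2');print(s['time'],s['ee_pos'].round(4),s['joint_positions'].round(3),R.from_quat(s['eef_rot']).as_matrix().round(4),s['ft_force'])
for z in(.07,.074,.144):print(wproj([.613,0,z],s))
hsv=cv2.cvtColor(im,cv2.COLOR_BGR2HSV);m=cv2.inRange(hsv,(100,110,40),(130,255,255))
n,l,st,ce=cv2.connectedComponentsWithStats(m)
for i in range(1,n):
    if st[i,4]>60: print(st[i],ce[i],wonz(ce[i],.144,s['ee_pos'],s['eef_rot']))
E
```

```text
3.4 [0.6113 0.0031 0.4045] [-0.414  0.311  0.42   1.522 -0.129  1.336  1.326] [[-9.656e-01  2.602e-01 -5.000e-04]
 [ 2.602e-01  9.656e-01  5.000e-04]
 [ 6.000e-04  4.000e-04 -1.000e+00]] [-0.59230637  0.25950893  0.67909532]
[318.29046731 224.21478477]
[318.24298468 225.40023418]
[317.18810645 251.94158272]
[   0    0   65   54 1112] [29.61151079 22.8381295 ] [ 0.3667135  -0.17484967  0.144     ]
[529   1   8  76 158] [532.48101266  39.20886076] [0.50060396 0.18842615 0.144     ]
[ 592    0   45  309 4044] [621.3669634  152.42655786] [0.59712528 0.26171716 0.144     ]
[   0  175   50  126 1442] [ 21.51872399 239.14909847] [ 0.53620341 -0.24896406  0.144     ]
[311 223  20  45 742] [320.36522911 245.54177898] [0.60911763 0.00330923 0.144     ]
[ 218  361  216   48 2324] [345.44707401 386.90791738] [ 0.73287431 -0.00902078  0.144     ]
```

View pics/w2.png

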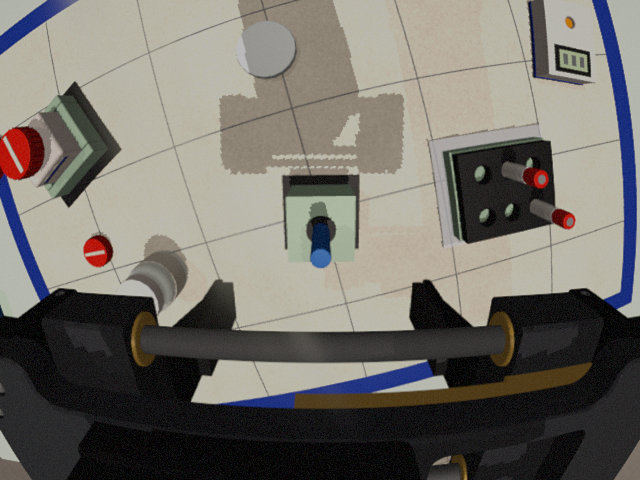

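```bash
python3 - <<'E'
from h import *
s=status.read_state();im=cv2.imread('pics/w2.png')
print(wonz((321,258),.144,s['ee_pos'],s['eef_rot']),wonz((320,229),.073,s['ee_pos'],s['eef_rot']))
cv2.imwrite('pics/w2c.png',cv2.resize(im[170:280,270:370],None,fx=5,fy=5,interpolation=cv2.INTER_CUBIC))
# jar/cap
print(wonz((20,152),.102,s['ee_pos'],s['eef_rot']))
E
```

```text
[0.6177744  0.00259753 0.144     ] [0.61661328 0.00180666 0.073     ]
[ 0.45630059 -0.25601191  0.102     ]
```

View pics/w2c.png

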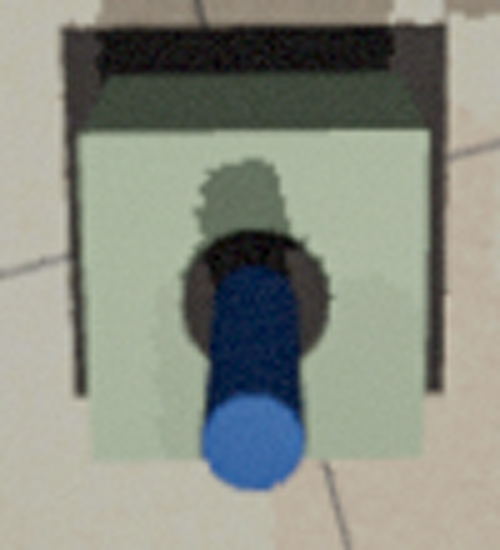

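The crop shows the handle end centred near (321,258) and the flange centred near (321,231), so the stylus is upright at about (0.617, 0.002), aligned with the finger line.

{"method": "play_rows", "body": {"series": [[-0.037, 0.003, 0.3, 0, 0, 0], [-0.037, 0.003, 0.55, 0, 0, 0], [-0.037, 0.003, 0.75, 0, 0, 0], [-0.037, 0.003, 0.84, 0, 0, 0], [-0.037, 0.003, 0.84, 0, 0, 0]]}}

```text
time: 3.95
ee_pos: [0.6161, 0.003, 0.2773]
eef_rot: [0.13, 0.991, -0.0, -0.002]
ft_force: [-0.3, 0.5, 0.1]
width: 0.0869
grip_force: 0.0
```

{"method": "play_rows", "body": {"series": [[0, 0, 0, 0, 0, 0], [0, 0, 0, 0, 0, 0], [0, 0, 0, 0, 0, 0], [0, 0, 0, 0, 0, 0], [0, 0, 0, 0, 0, 0]], "fingers": -1, "squeeze": 40}}

```text
time: 4.45
ee_pos: [0.6168, 0.0012, 0.2792]
eef_rot: [0.132, 0.991, 0.0, 0.0]
ft_force: [0.2, 1.0, -0.1]
width: 0.055
grip_force: 0.0
```

{"method": "play_rows", "body": {"series": [[0, 0, 0, 0, 0, 0], [0, 0, 0, 0, 0, 0], [0, 0, 0, 0, 0, 0], [0, 0, 0, 0, 0, 0]]}}

```text
time: 4.85
ee_pos: [0.6167, 0.0012, 0.2786]
eef_rot: [0.132, 0.991, 0.0, -0.0]
ft_force: [0.2, -0.2, 0.8]
width: 0.0235
grip_force: 0.0
```

```bash
python3 - <<'E'
from h import *
s,im=wshot('w3');print(s['time'],s['ee_pos'].round(4),R.from_quat(s['eef_rot']).as_matrix().round(4),s['ft_force'].round(2),s['torque'].round(3),s['width'],s['grip_force'])
E
```

```text
4.85 [0.6167 0.0012 0.2786] [[-9.654e-01  2.607e-01 -1.000e-04]
 [ 2.607e-01  9.654e-01  0.000e+00]
 [ 1.000e-04 -0.000e+00 -1.000e+00]] [ 0.22 -0.21  0.82] [-0.005  0.022 -0.006] 0.023500707135329434 0.0
```

View pics/w3.png

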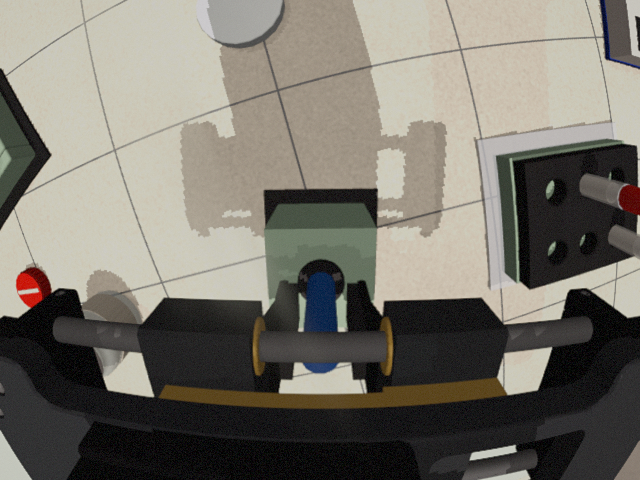

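The wrist view shows the fingers nearly closed around the blue handle, which sits centred between them at (320,320).

{"method": "play_rows", "body": {"series": [[0, 0, 0, 0, 0, 0], [0, 0, 0, 0, 0, 0], [0, 0, 0, 0, 0, 0], [0, 0, 0, 0, 0, 0]]}}

```text
time: 5.3
ee_pos: [0.6167, 0.0012, 0.2787]
eef_rot: [0.132, 0.991, 0.0, -0.0]
ft_force: [0.4, -0.2, 0.2]
width: 0.0144
grip_force: 40.0
```

```bash
python3 - <<'E'
from h import *
s,im=wshot('w4');print(s['time'],s['ee_pos'].round(4),s['ft_force'].round(2),s['torque'].round(3),s['width'],s['grip_force'])
for p in ((320,365),): print(wonz(p,.144,s['ee_pos'],s['eef_rot']))
print(wproj([s['ee_pos'][0],s['ee_pos'][1],.144],s))
E
```

```text
5.3 [0.6167 0.0012 0.2787] [ 0.42 -0.16  0.2 ] [0.012 0.04  0.05 ] 0.014390162710284406 39.99962833710015
[6.20726142e-01 1.25072505e-04 1.44000000e-01]
[319.92997667 356.05809074]
```

{"method": "play_rows", "body": {"series": [[0, 0, -0.15, 0, 0, 0], [0, 0, -0.35, 0, 0, 0], [0, 0, -0.55, 0, 0, 0], [0, 0, -0.67, 0, 0, 0], [0, 0, -0.67, 0, 0, 0]]}}

```text
time: 5.85
ee_pos: [0.6173, 0.001, 0.3821]
eef_rot: [0.132, 0.991, 0.001, 0.002]
ft_force: [-1.2, -0.8, 0.2]
width: 0.0142
grip_force: 40.0
```

{"method": "play_rows", "body": {"series": [[0.1, 0.12, 0, 0, 0, 0], [0.23, 0.27, 0, 0, 0, 0], [0.37, 0.44, 0, 0, 0, 0], [0.503, 0.601, 0, 0, 0, 0]]}}

```text
time: 6.25
ee_pos: [0.5665, 0.1091, 0.378]
eef_rot: [0.132, 0.991, -0.0, -0.001]
ft_force: [0.4, -0.1, 0.7]
width: 0.0145
grip_force: 40.0
```

{"method": "play_rows", "body": {"series": [[0.12, 0.15, 0, 0, 0, 0], [0.25, 0.3, 0, 0, 0, 0], [0.38, 0.45, 0, 0, 0, 0], [0.503, 0.601, 0, 0, 0, 0]]}}

```text
time: 6.65
ee_pos: [0.5171, 0.2156, 0.378]
eef_rot: [0.131, 0.991, -0.0, -0.001]
ft_force: [-0.3, 0.6, 0.3]
width: 0.0141
grip_force: 40.0
```

{"method": "play_rows", "body": {"series": [[0.15, 0.18, 0, 0, 0, 0], [0.3, 0.36, 0, 0, 0, 0], [0.43, 0.51, 0, 0, 0, 0], [0.503, 0.601, 0, 0, 0, 0], [0.503, 0.601, 0, 0, 0, 0]]}}

```text
time: 7.15
ee_pos: [0.4669, 0.324, 0.3779]
eef_rot: [0.129, 0.992, -0.0, -0.001]
ft_force: [0.7, 0.3, -1.1]
width: 0.014
grip_force: 40.0
```

{"method": "play_rows", "body": {"series": [[0, 0, 0.15, 0, 0, 0], [0, 0, 0.3, 0, 0, 0], [0, 0, 0.4, 0, 0, 0], [0, 0, 0.4, 0, 0, 0], [0, 0, 0.4, 0, 0, 0]]}}

```text
time: 7.65
ee_pos: [0.469, 0.3209, 0.3195]
eef_rot: [0.132, 0.991, -0.0, -0.0]
ft_force: [-0.3, 0.1, -0.4]
width: 0.014
grip_force: 40.0
```

```bash
python3 - <<'E'
from h import *
s,im=wshot('w5');print(s['time'],s['ee_pos'].round(4),s['joint_positions'].round(3),s['ft_force'].round(2),s['width'],s['grip_force'])
print('button pred',wproj([.4688,.322,.031],s),'tip pred',wproj([s['ee_pos'][0],s['ee_pos'][1],s['ee_pos'][2]-.2687],s))
cv2.imwrite('pics/w5c.png',cv2.resize(im[120:420,200:440],None,fx=2.5,fy=2,interpolation=cv2.INTER_CUBIC))
E
```

```text
7.65 [0.469  0.3209 0.3195] [-0.855  0.27   0.204  1.734 -0.059  1.144  0.673] [-0.34  0.05 -0.41] 0.01396691703445668 39.99966461677104
button pred [322.5636302  235.76561766] tip pred [321.18688553 244.53021122]
```

View pics/w5c.png

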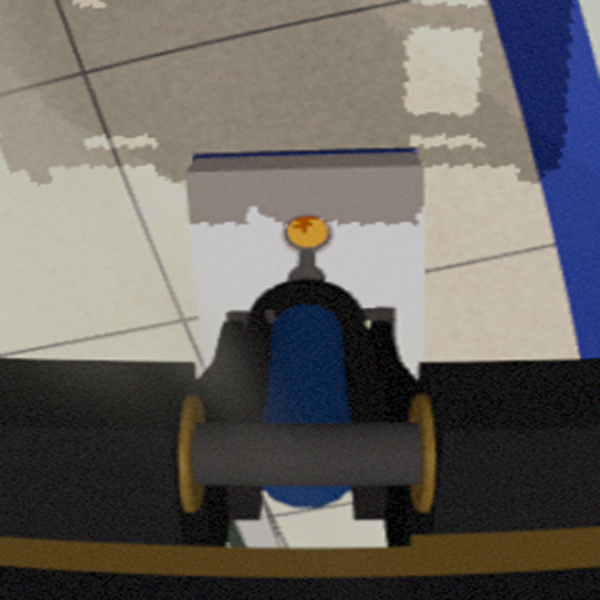

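The crop shows the thin tip in line with the button (tip (323,246), button (323,236) in full-image pixels), as predicted for a tip 20 mm above it.

{"method": "play_rows", "body": {"series": [[0, 0, 0.06, 0, 0, 0], [0, 0, 0.11, 0, 0, 0], [0, 0, 0.14, 0, 0, 0], [0, 0, 0.16, 0, 0, 0], [0, 0, 0.16, 0, 0, 0]]}}

```text
time: 8.2
ee_pos: [0.4687, 0.3214, 0.2954]
eef_rot: [0.132, 0.991, 0.0, 0.0]
ft_force: [-0.9, -1.2, 3.7]
width: 0.014
grip_force: 40.0
```

{"method": "play_rows", "body": {"series": [[0, 0, 0, 0, 0, 0], [0, 0, 0, 0, 0, 0]]}}

```text
time: 8.4
ee_pos: [0.4687, 0.3213, 0.2955]
eef_rot: [0.131, 0.991, 0.0, 0.0]
ft_force: [-1.2, -0.5, 3.3]
width: 0.0143
grip_force: 40.0
```

{"method": "play_rows", "body": {"series": [[0, 0, 0.01, 0, 0, 0], [0, 0, 0.01, 0, 0, 0], [0, 0, 0.01, 0, 0, 0]]}}

```text
time: 8.7
ee_pos: [0.4689, 0.3214, 0.295]
eef_rot: [0.132, 0.991, 0.001, 0.0]
ft_force: [-3.0, -1.7, 12.3]
width: 0.014
grip_force: 40.0
```

{"method": "play_rows", "body": {"series": [[0, 0, 0.01, 0, 0, 0], [0, 0, 0.01, 0, 0, 0], [0, 0, 0.01, 0, 0, 0]]}}

```text
time: 9.0
ee_pos: [0.4692, 0.3214, 0.2945]
eef_rot: [0.132, 0.991, 0.001, 0.001]
ft_force: [-4.7, -3.9, 21.7]
width: 0.0144
grip_force: 40.0
```

{"method": "play_rows", "body": {"series": [[0, 0, -0.1, 0, 0, 0], [0, 0, -0.25, 0, 0, 0], [0, 0, -0.42, 0, 0, 0], [0, 0, -0.58, 0, 0, 0]]}}

```text
time: 9.4
ee_pos: [0.4686, 0.3213, 0.3803]
eef_rot: [0.132, 0.991, 0.0, 0.0]
ft_force: [0.2, 0.5, -1.1]
width: 0.014
grip_force: 40.0
```

{"method": "play_rows", "body": {"series": [[-0.1, -0.12, 0, 0, 0, 0], [-0.23, -0.27, 0, 0, 0, 0], [-0.37, -0.44, 0, 0, 0, 0], [-0.503, -0.601, 0, 0, 0, 0]]}}

```text
time: 9.8
ee_pos: [0.5184, 0.2134, 0.3794]
eef_rot: [0.131, 0.991, 0.0, 0.0]
ft_force: [0.7, 1.1, 0.2]
width: 0.0141
grip_force: 40.0
```

{"method": "play_rows", "body": {"series": [[-0.12, -0.15, 0, 0, 0, 0], [-0.25, -0.3, 0, 0, 0, 0], [-0.38, -0.45, 0, 0, 0, 0], [-0.503, -0.601, 0, 0, 0, 0]]}}

```text
time: 10.2
ee_pos: [0.5678, 0.1068, 0.3793]
eef_rot: [0.131, 0.991, 0.0, 0.0]
ft_force: [-0.5, -0.1, -0.9]
width: 0.0144
grip_force: 40.0
```

{"method": "play_rows", "body": {"series": [[-0.15, -0.18, 0, 0, 0, 0], [-0.3, -0.36, 0, 0, 0, 0], [-0.43, -0.51, 0, 0, 0, 0], [-0.503, -0.601, 0, 0, 0, 0], [-0.503, -0.601, 0, 0, 0, 0]]}}

```text
time: 10.7
ee_pos: [0.6171, -0.0019, 0.3791]
eef_rot: [0.134, 0.991, -0.001, 0.0]
ft_force: [0.6, -0.7, -0.4]
width: 0.0142
grip_force: 40.0
```

{"method": "play_rows", "body": {"series": [[0, 0, 0, 0, 0, 0], [0, 0, 0, 0, 0, 0]]}}

```text
time: 10.9
ee_pos: [0.6165, 0.0026, 0.3791]
eef_rot: [0.131, 0.991, 0.0, -0.0]
ft_force: [-0.3, 0.1, -1.2]
width: 0.014
grip_force: 40.0
```

```bash
python3 - <<'E'
from h import *
s,im=wshot('w6');print(s['time'],s['ee_pos'].round(4),s['joint_positions'].round(3),s['ft_force'].round(2),s['width'],s['grip_force'])
p=s['ee_pos'];print('mouth pred',wproj([.617,.002,.07],s),'tip pred',wproj([p[0],p[1],p[2]-.2687],s))
cv2.imwrite('pics/w6c.png',cv2.resize(im[120:420,200:440],None,fx=2.5,fy=2,interpolation=cv2.INTER_CUBIC))
E
```

```text
10.9 [0.6165 0.0026 0.3791] [-0.413  0.34   0.424  1.542 -0.144  1.291  1.338] [-0.26  0.11 -1.15] 0.01396469096485378 39.99964704271406
mouth pred [320.42079312 229.99786782] tip pred [320.84539135 244.69398595]
```

View pics/w6c.png

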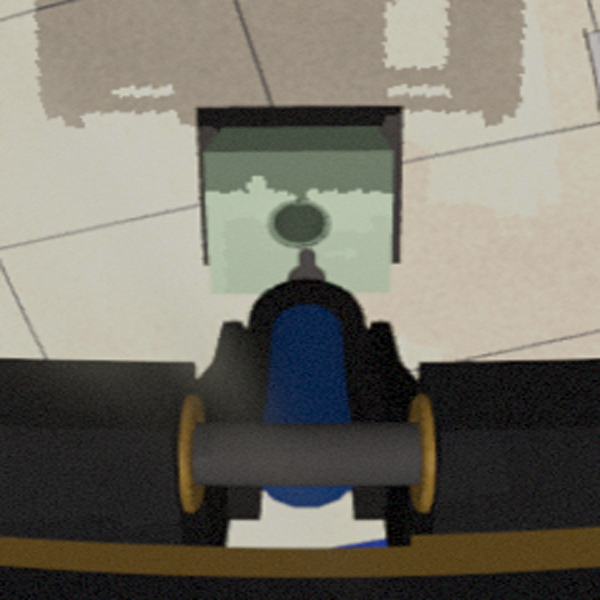

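{"method": "play_rows", "body": {"series": [[0, 0, 0, 0, 0, 0], [0, 0, 0, 0, 0, 0], [0, 0, 0, 0, 0, 0], [0, 0, 0, 0, 0, 0]]}}

```text
time: 11.35
ee_pos: [0.6166, 0.0013, 0.3792]
eef_rot: [0.131, 0.991, 0.0, -0.0]
ft_force: [-0.7, 0.1, -0.4]
width: 0.0142
grip_force: 40.0
```

```bash
python3 - <<'E'
from h import *
s,im=wshot('w7');print(s['time'],s['ee_pos'].round(4))
p=s['ee_pos'];print('mouth pred',wproj([.617,.002,.07],s),'tip pred',wproj([p[0],p[1],p[2]-.2687],s))
g=cv2.cvtColor(im,cv2.COLOR_BGR2GRAY);print(g[223:250:1,312:334:1])
E
```

```text
11.35 [0.6166 0.0013 0.3792]
mouth pred [322.14330744 229.22200605] tip pred [321.06415096 244.54540386]
[[143 124  94  80  70  71  71  73  70  74  69  72  71  72  66  80 110 129
  147 167 187 190]
 [125  96  71  67  69  72  76  70  73  77  71  69  71  71  69  69  87 112
  127 150 172 190]
 [106  70  67  69  71  70  69  73  69  76  72  74  72  74  67  66  72  84
  115 134 156 185]
 [ 78  69  67  68  74  73  75  73  72  72  71  72  65  71  75  71  70  74
   98 123 146 172]
 [ 68  66  67  71  72  71  70  71  70  75  73  72  72  70  70  70  74  66
   84 113 139 161]
 [ 69  67  71  69  70  73  73  72  72  72  77  71  76  71  76  71  71  66
   73 105 135 148]
 [ 65  66  73  67  70  72  73  73  76  72  70  74  74  76  73  69  73  71
   69 101 125 134]
 [ 67  63  69  70  73  71  73  73  69  72  77  71  70  75  72  73  69  66
   73  94 127 143]
 [ 66  65  66  72  74  75  75  74  70  72  73  75  72  66  69  65  69  69
   68  94 128 145]
 [ 66  65  71  70  73  69  73  70  69  72  72  67  75  72  69  70  73  68
   73 103 130 147]
 [ 72  63  66  66  70  72  72  72  74  74  73  71  73  71  71  72
[... 816 characters left out ...]
5 113 128 131 147 171 179 180
  181 178 181 181]
 [180 180 179 179 175 172 170 162 158 141 137 157 171 172 176 181 182 181
  182 181 180 181]
 [181 178 167 178 180 180 177 170 150 119 105 124 146 164 179 181 179 178
  179 178 181 181]
 [178 179 170 177 180 180 178 161 117  86  74  78  97 133 175 176 178 180
  180 181 184 186]
 [177 178 176 178 180 179 172 141  87  67  73  70  69  97 161 177 178 180
  180 185 186 186]
 [177 178 178 177 180 178 168 130  73  68  68  72  65  83 151 174 181 180
  179 179 182 183]
 [179 179 178 179 180 179 166 128  71  72  72  75  68  79 151 175 178 178
  181 178 178 180]
 [177 178 176 180 179 177 168 127  75  71  70  74  70  81 149 175 178 179
  179 181 179 178]]
```

{"method": "play_rows", "body": {"series": [[0, -0.006, 0.12, 0, 0, 0], [0, -0.006, 0.24, 0, 0, 0], [0, -0.006, 0.34, 0, 0, 0], [0, -0.006, 0.42, 0, 0, 0], [0, -0.006, 0.42, 0, 0, 0]]}}

```text
time: 11.9
ee_pos: [0.616, 0.0004, 0.3144]
eef_rot: [0.131, 0.991, -0.0, -0.001]
ft_force: [-0.6, 0.8, -0.1]
width: 0.0142
grip_force: 40.0
```

{"method": "play_rows", "body": {"series": [[0, 0, 0.06, 0, 0, 0], [0, 0, 0.12, 0, 0, 0], [0, 0, 0.18, 0, 0, 0], [0, 0, 0.24, 0, 0, 0], [0, 0, 0.24, 0, 0, 0]]}}

```text
time: 12.4
ee_pos: [0.6162, 0.0004, 0.279]
eef_rot: [0.132, 0.991, -0.0, -0.001]
ft_force: [-0.9, 1.0, -0.7]
width: 0.0143
grip_force: 40.0
```

{"method": "play_rows", "body": {"series": [[0, 0, 0.005, 0, 0, 0], [0, 0, 0.005, 0, 0, 0], [0, 0, 0.005, 0, 0, 0]]}}

```text
time: 12.7
ee_pos: [0.6165, 0.0003, 0.2797]
eef_rot: [0.132, 0.991, 0.0, 0.0]
ft_force: [0.1, 0.4, -0.3]
width: 0.0142
grip_force: 40.0
```

{"method": "play_rows", "body": {"series": [[0, 0, 0, 0, 0, 0], [0, 0, 0, 0, 0, 0], [0, 0, 0, 0, 0, 0], [0, 0, 0, 0, 0, 0], [0, 0, 0, 0, 0, 0]], "fingers": 0.1}}

```text
time: 13.2
ee_pos: [0.6164, 0.0003, 0.2795]
eef_rot: [0.132, 0.991, 0.0, -0.0]
ft_force: [-0.3, -0.5, -0.3]
width: 0.0438
grip_force: 0.0
```

{"method": "play_rows", "body": {"series": [[0, 0, 0, 0, 0, 0], [0, 0, -0.2, 0, 0, 0], [0, 0, -0.5, 0, 0, 0], [0, 0, -0.84, 0, 0, 0], [0, 0, -0.84, 0, 0, 0]]}}

```text
time: 13.7
ee_pos: [0.6175, -0.0003, 0.4128]
eef_rot: [0.132, 0.991, 0.001, 0.005]
ft_force: [1.1, 1.1, -0.9]
width: 0.0482
grip_force: 0.0
```

{"method": "play_rows", "body": {"series": [[0, 0, 0, 0, 0, 0], [0, 0, 0, 0, 0, 0]], "fingers": 1}}

```text
time: 13.9
ee_pos: [0.6162, 0.0005, 0.4043]
eef_rot: [0.131, 0.991, -0.0, -0.001]
ft_force: [0.9, -0.4, -0.4]
width: 0.0573
grip_force: 0.0
```

```bash
python3 - <<'E'
from h import *
s,im=wshot('w8');print(s['time'],s['ee_pos'].round(4),R.from_quat(s['eef_rot']).as_matrix().round(3),s['joint_positions'].round(3),s['width'])
p,q=s['ee_pos'],s['eef_rot']
for z in(.07,.144):print(wproj([.617,.002,z],s))
hsv=cv2.cvtColor(im,cv2.COLOR_BGR2HSV)
m=cv2.inRange(hsv,(100,110,40),(130,255,255));n,l,st,ce=cv2.connectedComponentsWithStats(m)
for i in range(1,n):
    if st[i,4]>60 and 290<ce[i][0]<350: print(st[i],ce[i],wonz(ce[i],.144,p,q))
m=cv2.inRange(hsv,(0,130,80),(6,255,255))|cv2.inRange(hsv,(172,130,80),(180,255,255));n,l,st,ce=cv2.connectedComponentsWithStats(m)
for i in range(1,n):
    if st[i,4]>150: print('red',st[i],ce[i],wonz(ce[i],.102,p,q))
cv2.imwrite('pics/w8c.png',np.hstack([cv2.resize(im[170:280,270:370],(400,440)),cv2.resize(im[60:240,0:160],(391,440))]))
E
```

```text
13.9 [6.162e-01 5.000e-04 4.043e-01] [[-0.965  0.261 -0.002]
 [ 0.261  0.965  0.   ]
 [ 0.002 -0.    -1.   ]] [-0.414  0.324  0.431  1.508 -0.137  1.341  1.335] 0.05733847430943844
[323.46574193 222.27288363]
[323.71800151 249.43453268]
[313 218  20  43 723] [322.28492393 239.593361  ] [0.60995858 0.00289178 0.144     ]
red [   0  122   45   53 1378] [ 17.9179971  148.05878084] [ 0.45561281 -0.26154417  0.102     ]
red [525 162  26  21 308] [537.99025974 171.30844156] [0.61164378 0.193354   0.102     ]
red [554 204  24  20 251] [565.2749004  212.60557769] [0.65536951 0.21949025 0.102     ]
red [ 84 232  26  31 524] [ 96.63740458 247.23664122] [ 0.57558416 -0.20220186  0.102     ]
```

View pics/w8c.png

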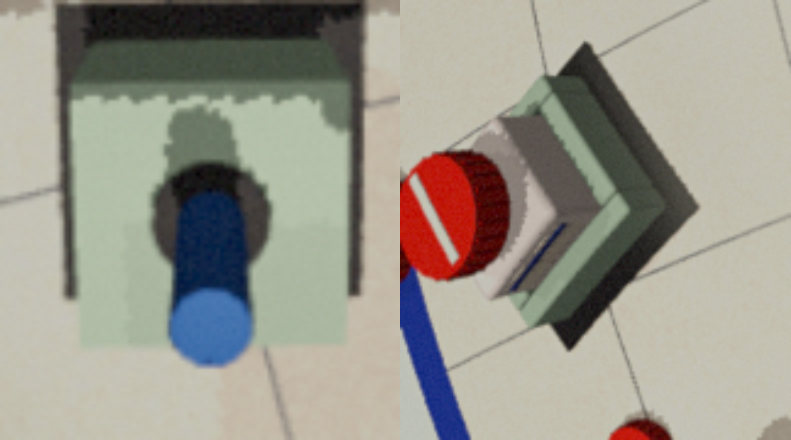

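The crop shows the stylus seated again with its flange on the holder, and the cap on the braced jar with its stripe clear at left. On to the jar, turning the wrist clockwise on the way.

{"method": "play_rows", "body": {"series": [[0.04, -0.13, 0, 0, 0, 0.2], [0.09, -0.3, 0, 0, 0, 0.4], [0.14, -0.47, 0, 0, 0, 0.6], [0.2, -0.67, 0, 0, 0, 0.833]], "fingers": 1}}

```text
time: 14.35
ee_pos: [0.5606, -0.089, 0.4039]
eef_rot: [0.344, 0.939, -0.0, -0.001]
ft_force: [0.2, -0.5, 0.7]
width: 0.0854
grip_force: 0.0
```

{"method": "play_rows", "body": {"series": [[-0.025, -0.173, 0, 0, 0, 0.2], [-0.05, -0.346, 0, 0, 0, 0.4], [-0.075, -0.52, 0, 0, 0, 0.6], [-0.102, -0.692, 0, 0, 0, 0.833]]}}

```text
time: 14.75
ee_pos: [0.5052, -0.1788, 0.4042]
eef_rot: [0.54, 0.842, -0.0, -0.001]
ft_force: [0.8, 0.3, 1.1]
width: 0.087
grip_force: 0.0
```

{"method": "play_rows", "body": {"series": [[-0.12, -0.19, 0, 0, 0, 0.25], [-0.24, -0.36, 0, 0, 0, 0.5], [-0.33, -0.5, 0, 0, 0, 0.7], [-0.385, -0.584, 0, 0, 0, 0.833], [-0.385, -0.584, 0, 0, 0, 0.833]]}}

```text
time: 15.25
ee_pos: [0.4495, -0.2691, 0.4046]
eef_rot: [0.709, 0.705, -0.001, -0.001]
ft_force: [0.4, -0.2, 0.4]
width: 0.0874
grip_force: 0.0
```

{"method": "play_rows", "body": {"series": [[0, 0, 0, 0, 0, 0], [0, 0, 0, 0, 0, 0], [0, 0, 0, 0, 0, 0]]}}

```text
time: 15.55
ee_pos: [0.4516, -0.2664, 0.4052]
eef_rot: [0.707, 0.708, -0.0, -0.0]
ft_force: [0.1, -0.2, -0.4]
width: 0.0868
grip_force: 0.0
```

```bash
python3 - <<'E'
from h import *
s,im=wshot('w9');print(s['time'],s['ee_pos'].round(4),R.from_quat(s['eef_rot']).as_matrix().round(3),s['joint_positions'].round(3),s['width'])
p,q=s['ee_pos'],s['eef_rot']
print(wproj([.451,-.267,.102],s))
hsv=cv2.cvtColor(im,cv2.COLOR_BGR2HSV)
m=cv2.inRange(hsv,(0,130,60),(6,255,255))|cv2.inRange(hsv,(172,130,60),(180,255,255));n,l,st,ce=cv2.connectedComponentsWithStats(m)
for i in range(1,n):
    if st[i,4]>150: print('red',st[i],ce[i],wonz(ce[i],.102,p,q))
cv2.imwrite('pics/w9.png',im)
E
```

```text
15.55 [ 0.4516 -0.2664  0.4052] [[-0.001  1.    -0.   ]
 [ 1.     0.001  0.   ]
 [ 0.    -0.    -1.   ]] [-0.246  0.114  0.753  1.759 -0.08   1.301  0.527] 0.0867527126931614
[320.47908593 233.6982159 ]
red [ 291  198   66   67 2951] [323.76313114 231.20942054] [ 0.45360238 -0.2649444   0.102     ]
red [431 199  35  35 823] [447.5018226  215.83718104] [ 0.55429681 -0.25160567  0.102     ]
red [259 313  58  19 642] [286.56074766 324.90031153] [ 0.42112926 -0.35033168  0.102     ]
red [265 362  45   9 295] [287.12881356 365.35254237] [ 0.41969147 -0.39489445  0.102     ]
```

View pics/w9.png

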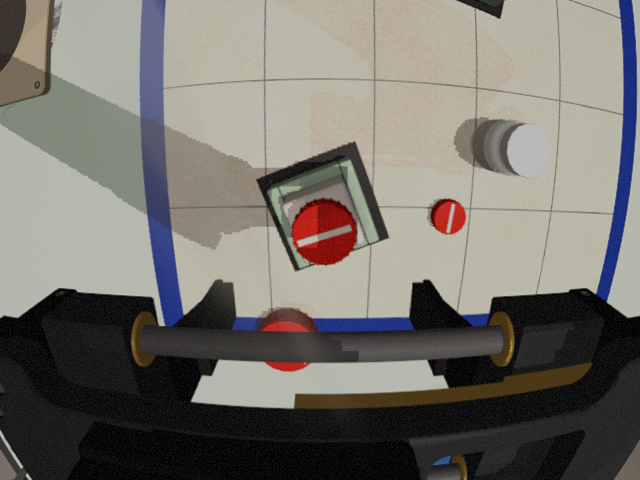

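The wrist view shows the cap on the jar at about (324,233) with its stripe some 15° anticlockwise of world x, and the block turned some 22°; the look-alike caps are at (288,340) and (448,216).

```bash
python3 - <<'E'
from h import *
s=status.read_state();p,q=s['ee_pos'],s['eef_rot'];im=cv2.imread('pics/w9.png');hsv=cv2.cvtColor(im,cv2.COLOR_BGR2HSV)
k=np.zeros((480,640),np.uint8);cv2.circle(k,(324,232),31,255,-1)
m=cv2.inRange(hsv,(0,0,110),(180,110,255))&k
n,l,st,ce=cv2.connectedComponentsWithStats(m);i=1+np.argmax(st[1:,4]);ys,xs=np.nonzero(l==i)
pts=np.array([wonz(a,.102,p,q)[:2] for a in zip(xs,ys)]);u,S,v=np.linalg.svd(pts-pts.mean(0))
print('stripe',st[i],ce[i],pts.mean(0),np.degrees(np.arctan2(*(v[0]*np.sign(v[0,0]))[::-1])),np.ptp(pts@v[0]))
# jar shoulder / block edges: line segments near
g=cv2.cvtColor(im,cv2.COLOR_BGR2GRAY)
ls=cv2.createLineSegmentDetector().detect(g)[0][:,0]
for a in ls:
    c=(a[:2]+a[2:])/2
    if 245<c[0]<400 and 130<c[1]<280 and np.hypot(*(a[:2]-a[2:]))>18:
        z=.0
        A,B=[wonz(e,.036,p,q)[:2] for e in(a[:2],a[2:])];d=B-A
        print(a.round(),(np.degrees(np.arctan2(d[1],d[0]))%90).round(1),np.hypot(*d).round(3))
E
```

```text
stripe [297 225  55  22 374] [323.54812834 235.38235294] [ 0.45336549 -0.26863144] 17.705545260384813 0.0445183100750014
[288. 165. 313. 156.] 19.8 0.025
[333. 264. 311. 264.] 0.3 0.023
[294. 270. 267. 206.] 21.0 0.071
[269. 172. 289. 166.] 15.6 0.02
[356. 219. 357. 244.] 4.2 0.026
[389. 238. 350. 252.] 21.2 0.041
[355. 142. 388. 236.] 20.9 0.098
[267. 193. 298. 267.] 20.8 0.081
[313. 156. 354. 141.] 21.1 0.04
[376.  82. 374. 191.] 90.0 0.104
[379. 238. 350. 160.] 21.0 0.083
[268. 209. 256. 180.] 21.6 0.03
[316. 234. 297. 240.] 18.0 0.02
[348. 158. 302. 174.] 19.2 0.046
[322. 239. 351. 231.] 17.2 0.031
[345. 168. 350. 196.] 12.1 0.028
[302. 175. 267. 190.] 22.9 0.037
[349. 224. 318. 234.] 17.9 0.032
[282. 195. 308. 186.] 19.4 0.027
[340. 183. 282. 204.] 20.6 0.059
[365. 242. 358. 221.] 19.0 0.023
[351. 195. 368. 240.] 21.4 0.049
[353. 211. 340. 176.] 20.0 0.036
[371. 181. 373.  82.] 89.9 0.094
[268. 228. 272. 306.] 0.0 0.085
[270. 306. 266. 228.] 89.9 0.085
[317. 231. 317. 207.] 89.6 0.024
[350. 215. 332. 204.] 56.0 0.02
[309. 185. 338. 174.] 21.4 0.03
```

{"method": "play_rows", "body": {"series": [[-0.014, 0.007, 0.25, 0, 0, 0], [-0.014, 0.007, 0.5, 0, 0, 0], [-0.014, 0.007, 0.72, 0, 0, 0], [-0.014, 0.007, 0.88, 0, 0, 0], [-0.014, 0.007, 0.985, 0, 0, 0]]}}

```text
time: 16.1
ee_pos: [0.4519, -0.2687, 0.2557]
eef_rot: [0.707, 0.707, -0.001, -0.001]
ft_force: [-0.0, 0.2, 0.7]
width: 0.087
grip_force: 0.0
```

{"method": "play_rows", "body": {"series": [[0, 0, 0, 0, 0, 0], [0, 0, 0, 0, 0, 0], [0, 0, 0, 0, 0, 0], [0, 0, 0, 0, 0, 0], [0, 0, 0, 0, 0, 0]], "fingers": -1, "squeeze": 55}}

```text
time: 16.6
ee_pos: [0.4523, -0.2695, 0.2584]
eef_rot: [0.708, 0.707, 0.0, 0.0]
ft_force: [-0.5, 0.9, -0.4]
width: 0.0547
grip_force: 0.0
```

{"method": "play_rows", "body": {"series": [[0, 0, 0, 0, 0, 0], [0, 0, 0, 0, 0, 0], [0, 0, 0, 0, 0, 0]]}}

```text
time: 16.9
ee_pos: [0.4525, -0.2695, 0.2582]
eef_rot: [0.708, 0.707, 0.0, 0.001]
ft_force: [2.0, 1.5, 5.9]
width: 0.0511
grip_force: 55.0
```

```bash
cat > st.py <<'E'
from h import *
s=status.read_state();M=R.from_quat(s['eef_rot']).as_matrix()
print(s['time'],s['ee_pos'].round(4),'yaw(y)',np.degrees(np.arctan2(M[1,1],M[0,1])).round(2),'tilt',M[:,2].round(4),'F',s['ft_force'].round(2),'T',s['torque'].round(3),s['width'].round(4),s['grip_force'].round(1),'j7',s['joint_positions'][6].round(2))
E
python3 st.py
```

```text
Traceback (most recent call last):
  File "st.py", line 3, in <module>
    print(s['time'],s['ee_pos'].round(4),'yaw(y)',np.degrees(np.arctan2(M[1,1],M[0,1])).round(2),'tilt',M[:,2].round(4),'F',s['ft_force'].round(2),'T',s['torque'].round(3),s['width'].round(4),s['grip_force'].round(1),'j7',s['joint_positions'][6].round(2))
                                                                                                                                                                            ^^^^^^^^^^^^^^^^
AttributeError: 'float' object has no attribute 'round'
```

```bash
sed -i "s/s\['width'\].round(4),s\['grip_force'\].round(1)/np.round(s['width'],4),np.round(s['grip_force'],1)/" st.py; python3 st.py
```

```text
16.9 [ 0.4525 -0.2695  0.2582] yaw(y) -0.07 tilt [ 1.4e-03 -1.0e-04 -1.0e+00] F [2.04 1.49 5.9 ] T [ 0.098 -0.336 -0.016] 0.0511 55.0 j7 0.65
```

{"method": "play_rows", "body": {"series": [[0, 0, 0, 0, 0, -0.15], [0, 0, 0, 0, 0, -0.3], [0, 0, 0, 0, 0, -0.45], [0, 0, 0, 0, 0, -0.6], [0, 0, 0, 0, 0, -0.75]]}}

```text
time: 17.4
ee_pos: [0.4524, -0.2697, 0.2583]
eef_rot: [0.555, 0.832, 0.0, 0.001]
ft_force: [1.9, 0.7, 3.8]
width: 0.051
grip_force: 55.0
```

```bash
python3 st.py
```

```text
17.4 [ 0.4524 -0.2697  0.2583] yaw(y) 22.57 tilt [ 1.6e-03 -3.0e-04 -1.0e+00] F [1.9  0.71 3.81] T [ 0.    -0.415 -0.357] 0.051 55.0 j7 1.02
```

{"method": "play_rows", "body": {"series": [[0, 0, 0, 0, 0, -0.15], [0, 0, 0, 0, 0, -0.3], [0, 0, 0, 0, 0, -0.45], [0, 0, 0, 0, 0, -0.6], [0, 0, 0, 0, 0, -0.75]]}}

```text
time: 17.9
ee_pos: [0.4526, -0.2697, 0.2584]
eef_rot: [0.382, 0.924, 0.0, 0.001]
ft_force: [2.5, 1.1, 6.0]
width: 0.0515
grip_force: 55.0
```

```bash
python3 st.py
```

```text
17.9 [ 0.4526 -0.2697  0.2584] yaw(y) 45.08 tilt [ 2.1e-03 -4.0e-04 -1.0e+00] F [2.52 1.12 6.03] T [ 0.018 -0.481 -0.352] 0.0515 55.0 j7 1.39
```

{"method": "play_rows", "body": {"series": [[0, 0, 0, 0, 0, -0.1], [0, 0, 0, 0, 0, -0.2], [0, 0, 0, 0, 0, -0.3], [0, 0, 0, 0, 0, -0.3]]}}

```text
time: 18.3
ee_pos: [0.4528, -0.2698, 0.2589]
eef_rot: [0.309, 0.951, 0.0, 0.001]
ft_force: [2.0, 0.2, 10.6]
width: 0.0511
grip_force: 55.0
```

```bash
python3 st.py
```

```text
18.3 [ 0.4528 -0.2698  0.2589] yaw(y) 54.02 tilt [ 2.6e-03 -5.0e-04 -1.0e+00] F [ 2.04  0.18 10.55] T [ 0.171 -0.272 -0.045] 0.0511 55.0 j7 1.54
```

The torque has dropped to nearly zero and the cap pushes up: released. A few degrees' margin, then a small test lift.

{"method": "play_rows", "body": {"series": [[0, 0, 0, 0, 0, -0.08], [0, 0, 0, 0, 0, -0.15], [0, 0, 0, 0, 0, -0.15]]}}

```text
time: 18.6
ee_pos: [0.4529, -0.2698, 0.2594]
eef_rot: [0.272, 0.962, 0.0, 0.001]
ft_force: [-0.4, 2.1, 15.8]
width: 0.0514
grip_force: 55.0
```

```bash
python3 st.py
```

```text
18.6 [ 0.4529 -0.2698  0.2594] yaw(y) 58.49 tilt [ 3.e-03 -2.e-04 -1.e+00] F [-0.38  2.09 15.76] T [ 0.614  0.132 -0.044] 0.0514 55.0 j7 1.62
```

{"method": "play_rows", "body": {"series": [[0, 0, -0.01, 0, 0, 0], [0, 0, -0.02, 0, 0, 0], [0, 0, -0.03, 0, 0, 0], [0, 0, -0.03, 0, 0, 0]]}}

```text
time: 19.0
ee_pos: [0.452, -0.2695, 0.2621]
eef_rot: [0.272, 0.962, -0.0, -0.0]
ft_force: [2.2, -0.8, -0.2]
width: 0.0516
grip_force: 55.0
```

```bash
python3 st.py
```

```text
19.0 [ 0.452  -0.2695  0.2621] yaw(y) 58.41 tilt [-1.e-04 -1.e-04 -1.e+00] F [ 2.17 -0.8  -0.19] T [-0.153 -0.564  0.04 ] 0.0516 55.0 j7 1.61
```

{"method": "play_rows", "body": {"series": [[0, 0, -0.04, 0, 0, 0], [0, 0, -0.08, 0, 0, 0], [0, 0, -0.12, 0, 0, 0], [0, 0, -0.12, 0, 0, 0]]}}

```text
time: 19.4
ee_pos: [0.4521, -0.2697, 0.2812]
eef_rot: [0.272, 0.962, 0.0, 0.001]
ft_force: [-0.2, -0.5, -0.2]
width: 0.0513
grip_force: 55.0
```

{"method": "play_rows", "body": {"series": [[0, 0, -0.03, 0, 0, 0], [0, 0, -0.06, 0, 0, 0], [0, 0, -0.087, 0, 0, 0], [0, 0, -0.087, 0, 0, 0], [0, 0, -0.087, 0, 0, 0]]}}

```text
time: 19.9
ee_pos: [0.452, -0.2695, 0.2933]
eef_rot: [0.272, 0.962, 0.0, 0.0]
ft_force: [-0.0, 0.9, -0.3]
width: 0.0511
grip_force: 55.0
```

```bash
python3 st.py; python3 - <<'E'
from h import *
s,im=wshot('w10');a=vision.camera('scene')
print(pix('scene',[[.4525,-.2695,.068],[.4525,-.2695,.093],[.4525,-.2695,.113]]))
b=cv2.resize(a[210:340,140:260],(360,390));c=cv2.resize(im[150:410,200:460],(390,390))
cv2.imwrite('pics/w10c.png',np.hstack([b,c]))
E
```

```text
19.9 [ 0.452  -0.2695  0.2933] yaw(y) 58.42 tilt [ 1.e-04  1.e-04 -1.e+00] F [-0.04  0.85 -0.34] T [ 0.002  0.001 -0.003] 0.0511 55.0 j7 1.59
[[192.69275132 263.17099962]
 [190.79405812 251.92019802]
 [189.23664509 242.69166912]]
```

View pics/w10c.png

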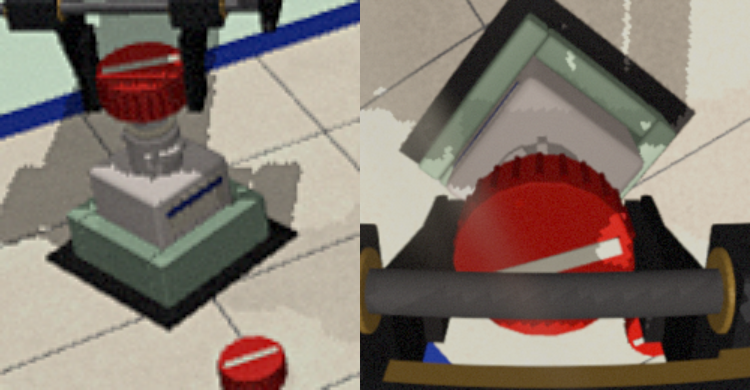

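The picture shows the cap held level straight above the open neck (scene crop: rim about y = 98–120, mouth about y = 125), and the jar still down in the block.

{"method": "play_rows", "body": {"series": [[0, 0, 0, 0, 0, 0], [0, 0, 0, 0, 0, 0], [0, 0, 0, 0, 0, 0]]}}

```text
time: 20.3
ee_pos: [0.452, -0.2695, 0.2932]
eef_rot: [0.272, 0.962, 0.0, -0.0]
ft_force: [0.1, 0.2, -0.4]
width: 0.0514
grip_force: 55.0
```

```bash
python3 -c "
from bench import job;print(job.close_job())"
```

```text
the job is handed in; nothing more can be done
None
```

I pressed the button to its stop and put the stylus back in its holder. I then unscrewed the cap, turning it about 58°, and the arm is holding it level about 2 cm above the open jar, which stayed in the block. I handed the job in at about 20 s; it returned no verdict.

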